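# Prop up the headdress display frame

### The job

Set the headdress ornament up for its pearls to be glued: first lower the blue-topped lid of the pearl tray until it is fully closed, because the kickstand will stand on it. Then swing the red kickstand on the back of the leaning frame up over the top and all the way down to its stop, and after that raise the frame (its yellow top rail is a good place to take it) until it stands upright with the kickstand foot on the lid. Finish while still holding the frame upright, since it tips forward again if let go; leave the bowl, jar and brush where they are.

Things in the scene. Friction and masses are not known exactly. Their poses are not given: they have to be found in the camera images.
- stand: Fixed display stand: dark wooden base board 200 x 260 x 12 mm. Origin on the work surface below the frame's hinge line; its x axis runs along that hinge line, z up. The board reaches from y -65 to +195 mm. The pearl tray (130 mm along x, 160 mm along y, centre at x 0, y +105 mm, rim at height 40 mm) is on its +y side. The frame leans to its -y side.
- lid (a joint): Tray lid, a light wooden board with a blue panel on its outer face, 130 (hinge to free edge, along x) x 160 x 6 mm. 0 = closed flat on the tray (outer face then at height 46 mm), grows as it opens; at 1.57 it stands upright. Hinged on the tray's +x rim, opening upward. The hinge is stiff: the lid stays where it is left and takes about 2 N at its free edge to move.
- lid_hinge (a point): Point on the lid's hinge line, middle of its 160 mm length (stand x +65, y +105 mm, height 40 mm; on the lid's underside).
- lid_edge (a point): Middle of the lid's free edge, on its outer (blue) face, 130 mm from the hinge line.
- frame (a joint): Tilt of the display frame. 0 = upright; positive = leaning forward to the stand's -y side. It rests against its stop at about 0.45. About 0.7 kg, heavier on the ornament side, so at 0 it still tips forward unless held; about 2 N at the rail raises it. With the kickstand down and the lid closed, the foot lands on the lid at about 0 and stops it going further; otherwise it would fall backwards to -0.35.
- frame_hinge (a point): Point on the frame's hinge line, height 30 mm, at the stand's x 0, y 0.
- display_frame: The whole tilting frame (aluminium posts 140 mm apart, blue ornament disc 100 mm across standing up to 55 mm off the front, two bracket arms at the back that carry the kickstand pivot). Origin on the hinge line, z up along the posts.
- rail (a point): Middle of the yellow round top rail, 16 mm diameter, 170 mm long along the stand's x, 230 mm from the hinge line. Free on both sides and above; it can turn between gripper pads.
- kickstand (a joint): Red kickstand, 115 mm long from pivot to foot. 0 = stowed, parallel to the frame and pointing up (with the frame leaning it leans forward with it, 80 mm behind it); grows as it swings to the stand's +y side, passes the vertical at about the frame's lean (0.45), then falls by its own weight outward and down to its stop at 3.24. Under 1 N moves it.
- kickstand_pivot (a point): Pivot of the kickstand, parallel to the stand's x, on the frame 137 mm up from the hinge line and 80 mm behind it (to +y).
- foot (a point): Centre of the kickstand's foot, a black rubber crossbar 50 mm long (along the stand's x) and 14 mm thick, 115 mm from the pivot.
- glue_bowl: White porcelain bowl, 100 mm across, 50 mm high, origin under its centre. Bystander.
- pearl_jar: Glass jar with a red cap, 60 mm across, 85 mm high, origin under its centre. Bystander.
- brush: Brush lying flat, 170 mm long. Bystander.

How it is judged (in metres and radians):
On the way, in this order (a step that is already met when the one before it is completed fails the run):
1. the tray lid is closed (value of joint lid below 0.05 rad), for 0.2 s.
2. the kickstand is over and down at its stop, lid closed, frame still leaning (value of joint lid below 0.05 rad and value of joint kickstand above 3.15 rad and value of joint frame above 0.2 rad), for 0.2 s.
3. the frame is raised upright and held (value of joint frame between -0.06 and 0.06 rad and contact force between the fingers and display_frame above 0.1 N), for 0.2 s.
At the end, for the whole second after the job is handed in: Lid closed (within 0.05 rad), kickstand down at its stop (beyond 3.15 rad), frame within 0.06 rad (3.4 degrees) of upright and still, the foot down on the lid (its centre less than 58 mm above the work surface), and the fingers still holding it (more than 0.1 N of contact) (all of step 3 and value of joint lid below 0.05 rad and value of joint kickstand above 3.15 rad and velocity of joint frame between -0.1 and 0.1 rad/s and z of foot in the frame of stand below 0.058 m); the arm keeps its last pose, push and grip.
It fails at once if a bystander was moved more than 30 mm (distance of any of glue_bowl, pearl_jar, brush from where it was at the start of the episode above 0.03 m).
It also fails if it takes over 67 s, if anything falls off the work surface, if the arm or the gripper's body presses on something with over 40 N, if the wrist force passes 120 N, or if a joint passes its speed limit or range.

### The arm

A 6-joint arm with a two-finger parallel gripper is mounted at the origin on the work surface. World frame = base frame: x ahead of the robot, y to its left, z up, the work surface at z = 0. Lengths are in mm, angles in rad, forces in N, time in s.
With the tool pointing down it reaches from about 275 to 825 mm from the base axis. Payload 5.2 kg.
Tool frame: the origin (TCP) lies midway between the tips of the shut fingers; the grasp point (between the pads) lies 19 mm behind it (arm.tcp_to_grasp is the distance from the TCP to the grasp point, in mm); z points along the fingers, y is the line along which they close (so a half turn about z gives the same grasp; the last joint's range is limited). The gripper opens to 93 mm and grips with 3 to 60 N. Pads are 15 mm wide; open, the fingers measure 128 mm over their backs; the gripper's body (75 mm by 188 mm) begins 65 mm behind the grasp point.
Start: joints at [0.943, 0.259, 1.535, -0, 1.348, -0.203], TCP at [226.656, 501.131, 218.653] pointing down, gripper open.
Joint ranges: [-3.14, 3.14], [-0.91, 2.08], [0.19, 2.58], [-1.22, 4.36], [0.22, 2.71], [-3.12, 3.12]. Speed limits (rad/s): [2.57, 2.57, 3.14, 3.14, 3.14, 3.14].

### API

Orientations are given as a unit quaternion [x, y, z, w].
In Python, from station import arm gives the robot as it stands. The module is installed in compiled form; this text tells all that it offers. Calls block until the motion is done:
- arm.reach(position, orientation): joint-space move of the TCP to a pose.
- arm.servo_line(position, vel=150, rot=None, stop_force=None): straight line of the TCP; rot=None keeps the orientation; vel is the mean speed in mm/s. With stop_force (N) it stops when the force on the tool has changed by that much, and returns True; else False.
- arm.goto_joints(angles): joint-space move.
- arm.grip(opening): finger opening in mm; the grip force is fixed at half the most; returns when the fingers have stopped.
- arm.hold(seconds).
- arm.solve_ik(position, orientation): joint angles nearest the present ones, or None.
- arm.grab_frame(name): name is "scene" or "top" or "wrist"; returns the picture (480x640x3 uint8, red, green, blue); there is no depth.
- arm.calibration(name): a dict with "mtx" (3x3 intrinsics, pixels), "R" (3x3) and "t" (3): a world point X has camera coordinates R X + t. Camera axes: x right, y down, z forward; pixel columns grow to the right and rows downward; lengths in mm; the calibration is good to about 2 mm. A picture is of the moment at which its call begins: read the wrist's pose just before it. calibration takes no time and is no camera call; for the wrist camera it gives the pose at the moment of the call.
A pose or a line that the arm cannot do raises arm.IKError and nothing moves.
- arm.sign_off(): hands the job in; it is judged then, once.
Trained networks look in the newest picture that a camera, given by its name, has taken for a name from the list of things; names that differ only in an ending like _2 or _b are one class to them, and where a whole thing is asked for, a point or a joint stands for the part that bears it (a point fixed in the world has none). Each returns a list of dicts, best first, with "p" (0 to 1); they miss things now and then, are a little off and sometimes report something else, mostly with a low value. They report only what shows in the picture. A call takes as long as a camera call.
- arm.spot_in(name, camera): "rect" ([left, top, right, bottom] in pixels, round what is visible of it).
- arm.masks_of(name, camera): "mask" (480x640 bool, what is visible of it) and "rect" ([left, top, right, bottom] in pixels, round what is visible of it).
- arm.landmark_of(name, camera): "centre" ([column, row] in pixels: a listed point, or the origin of a listed thing).
Readings, each from a call of its own:
- arm.read_time(): time.
- arm.read_joint_pos(): joint angles.
- arm.read_qd(): joint speeds.
- arm.read_tau(): joint torques, N m.
- arm.read_position(): TCP position.
- arm.read_ee_rot(): TCP orientation.
- arm.read_contact_force(): force on the tool from outside, world axes, zero at the start.
- arm.read_moment(): the same for the moment, N m.
- arm.read_opening(): finger opening in mm.
- arm.read_gripper_force(): force on a finger pad.
Only numpy, scipy, OpenCV 4.12 (cv2) and the standard library are available. Lean on these libraries where they do the work, as an engineer would, in place of code of your own. Each camera call takes 0.05 s, during which the arm holds its last target. There are 200 camera calls.

## Working session

There is one attempt and no reset: what is moved stays moved. The work goes in short steps, each a Python script; the robot and the scene stay as the last script left them, time stands still between calls to the robot, and variables do not carry over. Pictures are saved under pics/ and viewed, at most 10 in all, crops included, and the job is handed in when it is done.

```bash
mkdir -p pics
python3 - <<'E'
from station import arm
import cv2, numpy as np
for c in ("scene","top"):
    im=arm.grab_frame(c); cv2.imwrite(f"pics/{c}0.png",im[:,:,::-1])
    k=arm.calibration(c); print(c,k["mtx"].round(1).tolist(),k["R"].round(3).tolist(),k["t"].round(1).tolist())
    for n in "stand lid_hinge lid_edge frame_hinge rail kickstand_pivot foot display_frame glue_bowl pearl_jar brush".split():
        print(n,[(np.round(d["centre"],1).tolist(),round(d["p"],2)) for d in arm.landmark_of(n,c)[:2]])
print(arm.read_time())
E
```

```text
scene [[541.5, 0.0, 318.7], [0.0, 541.5, 242.2], [0.0, 0.0, 1.0]] [[0.613, 0.79, -0.021], [0.481, -0.394, -0.783], [-0.627, 0.47, -0.621]] [-338.5, -107.0, 1535.7]
stand [([322.2, 293.0], 0.91)]
lid_hinge [([377.7, 282.8], 0.74)]
lid_edge [([388.2, 237.7], 0.92)]
frame_hinge []
rail [([275.0, 219.2], 0.93), ([376.5, 280.1], 0.64)]
kickstand_pivot [([327.8, 228.0], 0.78)]
foot [([303.2, 187.3], 0.61)]
display_frame [([320.7, 285.1], 0.87)]
glue_bowl [([219.3, 359.1], 0.74)]
pearl_jar [([201.6, 316.7], 0.89)]
brush [([432.1, 258.5], 0.77), ([322.8, 293.3], 0.62)]
top [[483.4, 0.0, 317.5], [0.0, 483.4, 239.3], [0.0, 0.0, 1.0]] [[-0.018, -1.0, 0.026], [-0.989, 0.014, -0.145], [0.145, -0.028, -0.989]] [14.7, 530.3, 1241.2]
stand [([301.1, 252.6], 0.62), ([301.2, 248.6], 0.43)]
lid_hinge [([265.9, 219.8], 0.82)]
lid_edge [([259.7, 202.6], 0.61), ([301.3, 249.0], 0.2)]
frame_hinge [([302.4, 251.9], 0.65)]
rail [([196.9, 228.3], 0.61), ([341.4, 248.2], 0.59)]
kickstand_pivot [([292.4, 244.0], 0.66)]
foot [([265.0, 219.1], 0.64)]
display_frame [([298.0, 251.1], 0.9), ([302.5, 253.6], 0.36)]
glue_bowl [([406.0, 242.0], 0.78), ([260.8, 203.0], 0.73)]
pearl_jar [([394.1, 291.1], 0.76)]
brush [([196.4, 227.6], 0.72), ([301.4, 251.8], 0.55)]
1.2
```

View pics/scene0.png

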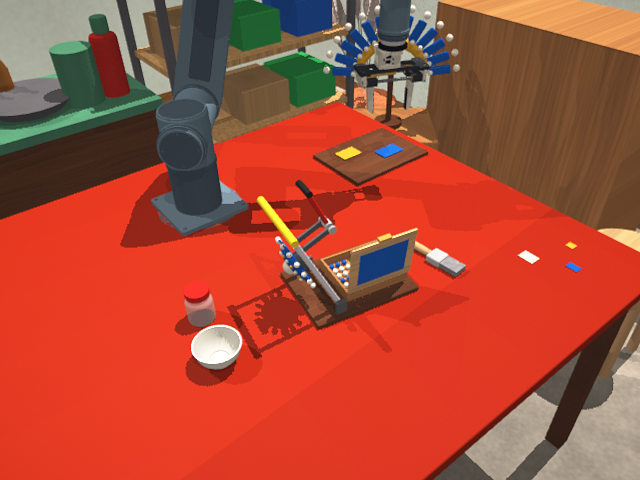

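View pics/top0.png

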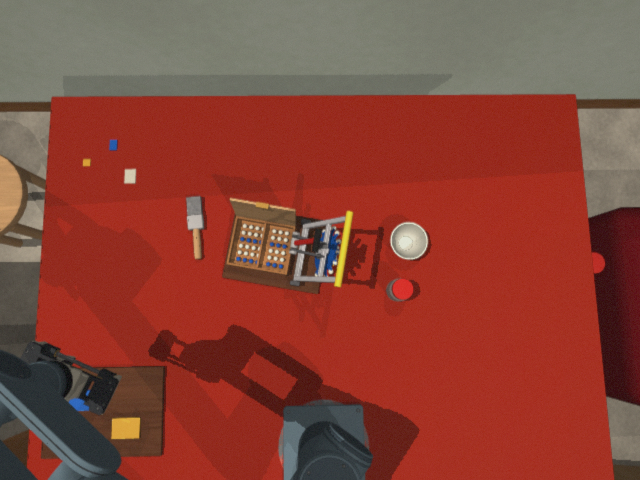

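The scene shows the frame leaning right (top view), with the rail at about (345,248) top and (278,220) scene. The lid stands open on the side away from the robot, with its edge at about (262,204) top. The kickstand's black foot is at (304,187) scene. The bowl and jar are to the right and the brush to the left. Next I fit the stand pose and joint values.

```bash
cat > h.py <<'E'
import numpy as np, json
from scipy.spatial.transform import Rotation as Rn
def local(n,lid=0,fr=0,ks=0):
    def f(y,z): # frame coords -> stand, tilt fr toward -y
        return np.array([0,y*np.cos(fr)-z*np.sin(fr),30+y*np.sin(fr)+z*np.cos(fr)])
    if n=="lid_hinge": return np.array([65,105,40.])
    if n=="lid_edge": return np.array([65-130*np.cos(lid)+6*np.sin(lid),105,40+130*np.sin(lid)+6*np.cos(lid)])
    if n=="rail": return f(0,230)
    if n=="kickstand_pivot": return f(80,137)
    if n=="foot": return f(80+115*np.sin(ks),137+115*np.cos(ks))
    if n=="frame_hinge": return f(0,0)
    if n=="stand": return np.zeros(3)
def world(p,s):
    c,si=np.cos(s[2]),np.sin(s[2]); return np.array([s[0]+c*p[0]-si*p[1],s[1]+si*p[0]+c*p[1],p[2]])
def proj(X,k):
    c=k["mtx"]@(np.array(k["R"])@X+k["t"]); return c[:2]/c[2]
E
python3 - <<'E'
from h import *
from station import arm
from scipy.optimize import least_squares
K={c:arm.calibration(c) for c in("scene","top")}
obs=[("scene","stand",322.2,293),("scene","lid_hinge",377.7,282.8),("scene","lid_edge",388.2,237.7),("scene","rail",276,219.5),("scene","kickstand_pivot",327.8,228),("scene","foot",303.5,187.3),
("top","frame_hinge",302.4,251.9),("top","kickstand_pivot",292.4,244),("top","lid_hinge",265.9,219.8),("top","lid_edge",260.5,203),("top","rail",343.5,248.2)]
def res(v):
    return np.concatenate([proj(world(local(n,v[3],v[4],v[5]),v),K[c])-[a,b] for c,n,a,b in obs])
r=least_squares(res,[500,60,0,1.7,.45,0],loss="soft_l1",x_scale=[100,100,.1,.1,.1,.1])
print(r.x.round(3)); 
for o,e in zip(obs,res(r.x).reshape(-1,2)): print(o[:2],e.round(1),world(local(o[1],*r.x[3:]),r.x).round(0))
json.dump(r.x.tolist(),open("s.json","w"))
for c,u,v,z in [("top",409,241,50),("top",402,289,85),("top",196,227,10)]:
    k=K[c];d=np.array(k["R"]).T@np.linalg.inv(k["mtx"])@[u,v,1];o=-np.array(k["R"]).T@k["t"];print((o+d*(z-o[2])/d[2]).round(0))
E
```

```text
[ 5.00001e+02  5.25520e+01 -1.94000e-01  1.65300e+00  4.45000e-01
  2.00000e-03]
('scene', 'stand') [ 0.7 -1.9] [500.  53.   0.]
('scene', 'lid_hinge') [-0.1 -2.1] [584. 143.  40.]
('scene', 'lid_edge') [-3.4  1.7] [600. 140. 169.]
('scene', 'rail') [0.2 0.2] [481. -45. 238.]
('scene', 'kickstand_pivot') [-0.7 -4.2] [503.  66. 188.]
('scene', 'foot') [0.5 0.7] [493.  17. 292.]
('top', 'frame_hinge') [-2.2 -0.5] [500.  53.  30.]
('top', 'kickstand_pivot') [ 1.5 -1.8] [503.  66. 188.]
('top', 'lid_hinge') [-0.3  0.2] [584. 143.  40.]
('top', 'lid_edge') [2.1 0.3] [600. 140. 169.]
('top', 'rail') [-0.5 -0.2] [481. -45. 238.]
[ 521. -235.   50.]
[ 394. -203.   85.]
[573. 333.  10.]
```

```bash
cat >> h.py <<'E'
S=json.load(open("s.json"))
def W(x,y,z): return world(np.array([x,y,z],float),S)
def quat(along): # tool down, closing line along stand axis 'x' or 'y'
    y=W(*((1,0,0) if along=="x" else (0,1,0)))-W(0,0,0); z=np.array([0,0,-1.])
    return Rn.from_matrix(np.c_[np.cross(y,z),y,z])
def pick(arm,pos,along): # the half turn with the smaller last-joint travel
    q0=np.array(arm.read_joint_pos()); best=None
    for k in (0,np.pi):
        q=(quat(along)*Rn.from_euler("z",k)).as_quat(); s=arm.solve_ik(pos,q)
        if s is not None and (best is None or abs(s[5]-q0[5])<best[0]): best=(abs(s[5]-q0[5]),q,s)
    print("ik",np.round(best[2],2)); return best[1]
E
python3 - <<'E'
from h import *
from station import arm
import cv2
p=W(130,115,300); q=pick(arm,p,"x")
arm.grip(0)
arm.servo_line([*arm.read_position()[:2],320],vel=200)
arm.reach(p,q)
def tcp(a,r=100): return W(65-r*np.cos(a)+6*np.sin(a)+17.5,115,40+r*np.sin(a)+6*np.cos(a))
s=W(118,115,125); print(arm.servo_line(s,vel=200,stop_force=8),arm.read_position())
for a in np.arange(1.6,0.05,-0.25): 
    if arm.servo_line(tcp(a),vel=90,stop_force=15): print("stop",a,arm.read_contact_force()); break
else:
    e=tcp(0); e[2]=40; print(arm.servo_line(e,vel=50,stop_force=10))
print(arm.read_position(),arm.read_contact_force(),arm.read_time())
im=arm.grab_frame("scene"); cv2.imwrite("pics/s1.png",im[:,:,::-1])
E
```

```text
ik [ 0.05  0.44  1.08 -0.    1.62  0.24]
False [638.90607106 142.9038952  126.43018491]
True
[506.89959661 168.88359579  46.16757702] [-1.47244086  0.23278061 11.06138306] 9.6833
```

View pics/s1.png

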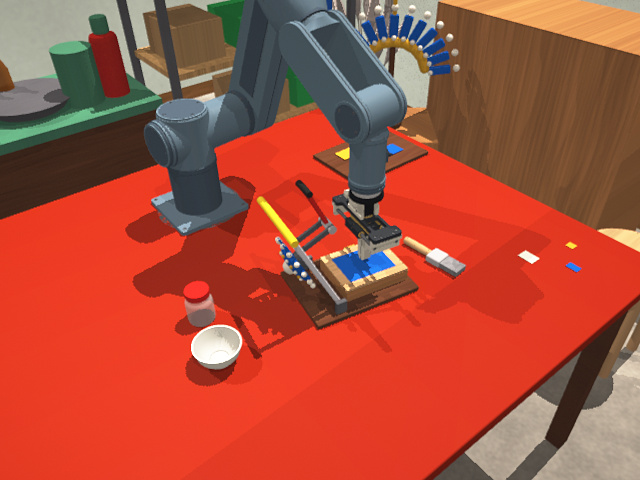

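The lid lies flat around (365,262), with the fingertip at 46 mm, the closed height. The frame and kickstand haven't moved. Next is the kickstand.

Run:
```python
from h import *
from station import arm
import cv2
arm.servo_line([*arm.read_position()[:2],370],vel=250)
arm.servo_line(W(0,-68,370),vel=200)
print(arm.servo_line(W(0,-68,278),vel=120,stop_force=6),arm.read_position())
print(arm.servo_line(W(0,48,280),vel=80,stop_force=12),arm.read_position(),arm.read_contact_force())
arm.hold(1)
im=arm.grab_frame("scene"); cv2.imwrite("pics/s2.png",im[:,:,::-1])
print(arm.landmark_of("foot","scene")[:1],arm.landmark_of("rail","scene")[:1],arm.read_time())
k=arm.calibration("scene");print(proj(world(local("foot",0,.445,3.24),S),k),proj(world(local("rail",0,.445),S),k))
```

```text
False [487.30893973 -14.09309086 278.71645907]
False [509.25734838  99.21328174 280.00147832] [ 0.13137627 -0.53462799  0.98735627]
[{'centre': [341.2, 255.8], 'p': 0.7}] [{'centre': [274.8, 217.5], 'p': 0.65}] 15.9167
[343.11992047 257.66882751] [276.19054936 219.67156104]
```

View pics/s2.png

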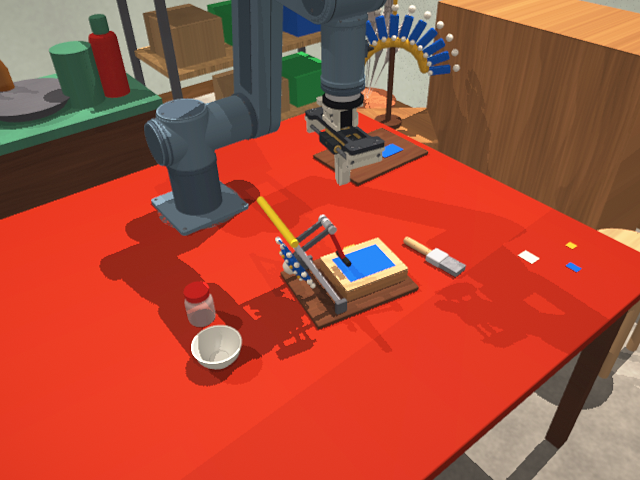

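The kickstand is down. Its foot, at about (346,262), hangs over the lid where the stop position predicts, and the frame is still leaning. Next I take the rail and raise it.

Run:
```python
from h import *
from station import arm
import cv2
def rail(t): return W(0,-230*np.sin(t),30+230*np.cos(t)-arm.tcp_to_grasp)
arm.servo_line([*arm.read_position()[:2],340],vel=200)
a=rail(.445); up=a+[0,0,100]; q=pick(arm,up,"y")
arm.grip(60); arm.reach(up,q)
print(arm.servo_line(a,vel=100,stop_force=8),arm.read_position())
arm.grip(0); print("open",arm.read_opening(),arm.read_gripper_force(),arm.read_contact_force())
if arm.read_opening()>10:
    for t in (.38,.31,.24,.17,.11,.06): 
        if arm.servo_line(rail(t),vel=50,stop_force=20): print("stop",t); break
        print(t,np.round(arm.read_contact_force(),1))
    else:
        print(arm.servo_line(rail(-0.01),vel=20,stop_force=8),np.round(arm.read_contact_force(),1))
p=np.array(arm.read_position()); print(p,rail(0),arm.read_opening(),arm.read_time())
im=arm.grab_frame("scene"); cv2.imwrite("pics/s3.png",im[:,:,::-1])
k=arm.calibration("scene")
for n in("foot","rail","kickstand_pivot"): print(n,[d["centre"] for d in arm.landmark_of(n,"scene")[:1]],proj(world(local(n,0,0,3.24),S),k))
```

```text
ik [-0.32  0.09  1.51 -0.    1.55  1.44]
False [481.34865298 -44.72017211 219.43144058]
open 15.211588333284253 29.999020099639893 [ 0.23318549 -0.50803558  0.40733482]
0.38 [-1.8 -4.3  1.9]
0.31 [-4.7 -4.7  5.7]
0.24 [-2.7 -3.6  5.8]
0.17 [-3.3 -3.6  5.2]
0.11 [-1.5 -2.4  2.6]
0.06 [-0.  -2.2  1.1]
False [ 0.2 -5.2  2.5]
[500.54066832  54.24792871 241.19948025] [500.00073281  52.55206712 241.2       ] 15.386276608723765 24.1667
foot [[348.5, 264.8]] [349.33411391 264.66017863]
rail [[321.7, 197.4]] [320.8514678  196.81747457]
kickstand_pivot [[351.0, 225.0]] [354.65635949 222.94171614]
```

View pics/s3.png

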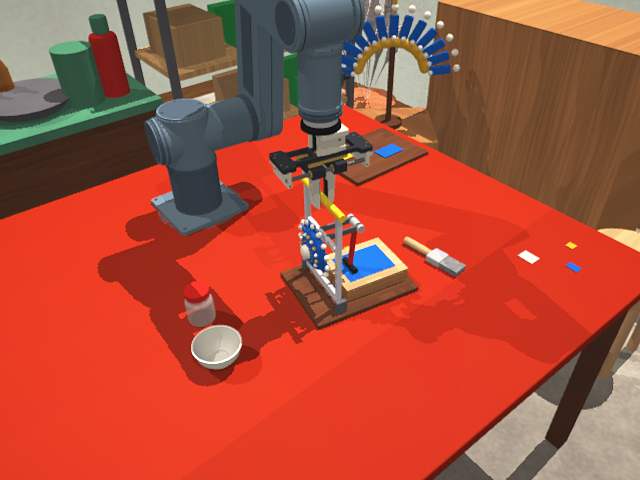

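The frame is upright in the gripper with the foot at about (350,267) on the lid. I press gently to make sure it's seated, then hand in.

Run:
```python
from h import *
from station import arm
p=np.array(arm.read_position()); d=W(0,1,0)-W(0,0,0)
print(arm.servo_line(p+5*d,vel=10,stop_force=5)); arm.hold(.5)
print(np.array(arm.read_position())-p,arm.read_contact_force(),arm.read_gripper_force(),arm.read_time())
print(arm.sign_off())
```

```text
True
[ 0.06472953 -0.02337367  0.04280287] [-1.96023998 -3.978523    5.39067189] 29.998885989189148 25.2
the job is handed in; nothing more can be done
None
```

The job is handed in at about 25 s: the lid is closed, the kickstand is down at its stop, and the frame is held upright by its rail with the foot on the lid; hand-in gave no verdict, and the bowl, jar and brush looked unmoved in the last picture.

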